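Lay the domino boxes in a pinwheel on the display slab

ROBOT

A 6-joint arm with a two-finger parallel gripper is mounted at the origin on the work surface. World frame = base frame: x ahead of the robot, y to its left, z up, the work surface at z = 0. Lengths are in mm, angles in rad, forces in N, time in s.
With the tool pointing down it reaches from about 300 to 775 mm from the base axis. Payload 14.6 kg.
Tool frame: the origin (TCP) lies on the centre line of the jaws, within the pads' length; the fingertips stand 19 mm ahead of it and the grasp point (between the pads) is the TCP (bot.tip_reach is the distance from the TCP to the fingertips, in mm); z points along the fingers, y is the line along which they close (so a half turn about z gives the same grasp; the last joint's range is limited). The gripper opens to 85 mm and grips with 20 to 120 N. Pads are 22 mm wide; open, the fingers measure 114 mm over their backs; the gripper's body (76 mm by 85 mm) begins 54 mm behind the grasp point. The pads swing forward as they close: fully open they stand 13 mm farther back than shut.
Start: joints at [-1.282, 0.3, 1.521, -0, 1.321, -0.067], TCP at [191.58, -515.545, 250.281] pointing down, gripper open.
Joint ranges: [-3.03, 3.03], [-0.79, 2.21], [0.23, 2.52], [-1.04, 4.18], [0, 3.07], [-2.55, 2.55]. Speed limits (rad/s): [2.22, 2.22, 2.57, 3.14, 3.14, 3.14].

INTERFACE

Orientations are given as a unit quaternion [w, x, y, z].
In Python, from rig import bot gives the robot as it stands. Calls block until the motion is done:
- bot.move_to(position, orientation): joint-space move of the TCP to a pose.
- bot.servo_line(position, attitude=None, speed=150, until_force=None): straight line of the TCP; attitude=None keeps the orientation; speed is the mean speed in mm/s. With until_force (N) it stops when the force on the tool has changed by that much, and returns True; else False.
- bot.move_joints(angles): joint-space move.
- bot.move_gripper(opening, grip_force=None): finger opening in mm; grip_force is the grip in N (None keeps the last); returns when the fingers have stopped.
- bot.dwell(seconds).
- bot.ik(position, orientation): joint angles nearest the present ones, or None.
- bot.read_state(): the state.
- bot.read_camera(name): name is "side" or "top" or "wrist"; returns a dict with "image" (480x640x3 uint8, blue, green, red), "depth" (480x640 float32, mm along the optical axis (not along the pixel's ray), 0 where there is no reading), "fovy" (degrees; the focal length in pixels is half the picture's height over the tangent of half this angle, whatever the lens; pixels are square), "cx", "cy" (the principal point, pixels), "eye" and "attitude" of the camera in the world; the wrist camera has in their place "mount" (4x4, takes a point from camera to tool coordinates, whose origin is the TCP and whose axes are the flange's). Camera axes: x right, y down, z forward; pixel columns grow to the right and rows downward; lengths in mm; the calibration is good to about 2 mm. A picture is of the moment at which its call begins: read the wrist's pose just before it.
A pose or a line that the arm cannot do raises bot.MotionError and nothing moves.
- bot.finish_job(): hands the job in; it is judged then, once.
The state is a dict: "clock": time; "joint_positions": joint angles; "qvel": joint speeds; "effort": joint torques, N m; "ee_pos": TCP position; "tool_rot": TCP orientation; "ft_force": force on the tool from outside, world axes, zero at the start; "moment": the same for the moment, N m; "grip_width": finger opening in mm; "grip_force": force on a finger pad.
Only numpy, scipy, OpenCV 4.12 (cv2) and the standard library are available. Lean on these libraries where they do the work, as an engineer would, in place of code of your own. Each camera call takes 0.05 s, during which the arm holds its last target. There are 200 camera calls.

TASK

One wooden domino box already lies in the walled corner of the marble slab. Lay the other three flat beside it so that all four form a pinwheel layer (each box's end against the next one's long side, a small square hole in the middle), and push them, gently so that the slab itself does not noticeably slide on the shelf, until the layer sits snug in the corner, tight against both walls and with no gaps between boxes. The box in the corner keeps its direction; leave the other things on the shelf alone.

Things in the scene. Friction and masses are not known exactly. Their poses are not given: they have to be found in the camera images.
- tray: Loose marble slab, 210 x 210 x 16 mm, 2 kg, with a 10 mm thick dark wooden wall standing 30 mm above the slab's top along its own -x and -y sides; the other two sides are open. Origin at the centre of the underside, z up. Inner wall faces at x = -95 mm and y = -95 mm, so the inner corner on the slab's top is (-95, -95, 16) mm; the free top reaches to +105 mm in x and y.
- slot_a (a point): Place of the box in the walled corner: centre of its underside, on the slab's top at (-52, -65, 16) mm in the slab's frame; box long way along the slab's x. All four places form a pinwheel 146 x 146 mm, pushed into the corner, with a 26 x 26 mm hole in the middle.
- slot_b (a point): Place of the next box along the -y wall: underside centre at (21, -52, 16) mm in the slab's frame; box long way along the slab's y, one end on the -y wall, its long side against the end of the box in slot_a.
- slot_c (a point): Place of the box in the open corner: underside centre at (8, 21, 16) mm in the slab's frame; box long way along the slab's x, its end against the long side of the box in slot_d, its long side against the end of the box in slot_b.
- slot_d (a point): Place of the next box along the -x wall: underside centre at (-65, 8, 16) mm in the slab's frame; box long way along the slab's y, its long side on the -x wall, its end against the long side of the box in slot_a.
- box_laid: Closed wooden domino box, 86 x 60 x 32 mm (x, y, z), origin at the centre of the underside. It already lies on the slab at slot_a, long way along the slab's x, but 1 to 5 mm short of each wall. Slides under a light push.
- box_1: Closed wooden domino box, the same 86 x 60 x 32 mm (x, y, z), 130 to 250 g, lying flat on the shelf; origin at the centre of the underside. All boxes are alike and either way round will do.
- box_2: Closed wooden domino box, the same 86 x 60 x 32 mm (x, y, z), 130 to 250 g, lying flat on the shelf; origin at the centre of the underside. All boxes are alike and either way round will do.
- box_3: Closed wooden domino box, the same 86 x 60 x 32 mm (x, y, z), 130 to 250 g, lying flat on the shelf; origin at the centre of the underside. All boxes are alike and either way round will do.
- tumbler_1: Crystal tumbler, empty, 74 mm across the rim, 90 mm tall; a bystander standing on the shelf, origin at the underside.
- tumbler_2: The other crystal tumbler, 74 mm across the rim, 90 mm tall; a bystander standing on the shelf, origin at the underside.
- ashtray: Green glass ashtray, 100 mm across, 32 mm tall; a bystander standing on the shelf, origin at the underside.
- tin: Round aluminium tin with a screw lid, 76 mm across, 50 mm tall; a bystander standing on the shelf, origin at the underside.
- opener: Flat stainless bottle opener, about 145 mm long, 40 mm wide, 5 mm thick; a bystander standing on the shelf, origin at the underside.
- glass_fish: Amber glass fish ornament on a 70 x 40 mm foot, about 110 mm tall; a bystander standing on the shelf, origin at the underside.
Mind the look-alikes: they are no part of the job. Leave any blue or yellow look-alike of the box_3 alone.

How it is judged:
By the outcome, as a careful person would: the job done as asked, in the order asked, and still so for the second after the job is handed in, with the robot touching nothing.
It also fails if it takes over 72 s, if anything falls off the work surface, if the arm or the gripper's body presses on something with over 40 N, if the wrist force passes 120 N, or if a joint passes its speed limit or range.

## Working session

There is one attempt and no reset: what is moved stays moved. The work goes in short steps, each a Python script; the robot and the scene stay as the last script left them, time stands still between calls to the robot, and variables do not carry over. Pictures are saved under pics/ and viewed, at most 10 in all, crops included, and the job is handed in when it is done.

```bash
ls; mkdir -p pics
python3 - <<'E'
from rig import bot
import cv2,numpy as np
for n in ("top","side"):
    c=bot.read_camera(n); cv2.imwrite(f"pics/{n}0.png",c["image"]); np.savez(f"{n}0.npz",**{k:v for k,v in c.items()})
    print(n,c["fovy"],c["cx"],c["cy"],c["eye"],c["attitude"],(c["depth"]>0).mean())
E
```

```text
pics
top 42.156785100738134 316.5842643137826 232.8671126761064 [ 358.81778692   51.43233167 1526.18841227] [ 0.03692074 -0.70187419  0.7106722  -0.03089514] 0.996142578125
side 55.17650646109611 320.80977685934175 238.26450378889263 [ 82.75081812 695.13372549 936.2995647 ] [ 0.10065296 -0.26473318  0.90150411 -0.3272242 ] 0.9961751302083334
```

View pics/top0.png

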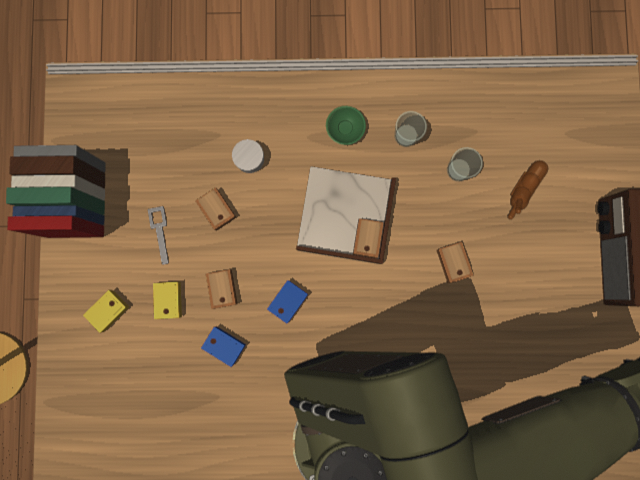

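View pics/side0.png

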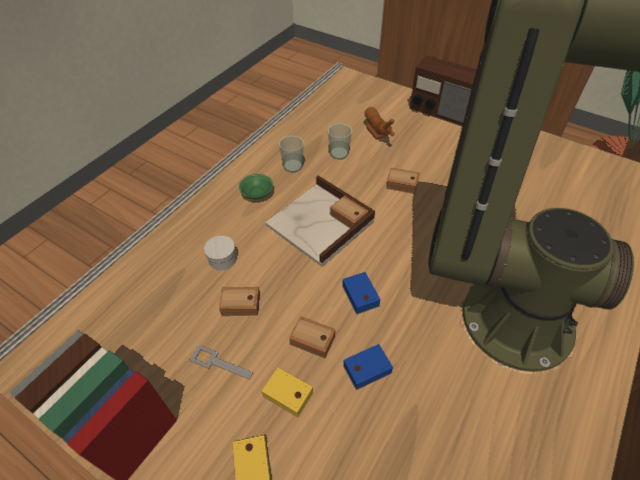

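The top view shows wooden boxes at about (217,209), (222,288) and (455,261). The slab is at (347,214), with its walls on the right and bottom sides and the laid box at (369,238). The blue and yellow boxes are decoys.

```bash
cat > h.py <<'E'
import numpy as np, cv2
from scipy.spatial.transform import Rotation as R
def rot(q): return R.from_quat([q[1],q[2],q[3],q[0]]).as_matrix()
def world(c, Rm=None, eye=None):
    """HxWx3 world points from the depth picture"""
    Rm=rot(c["attitude"]) if Rm is None else Rm; eye=c["eye"] if eye is None else eye
    f=240/np.tan(np.radians(float(c["fovy"]))/2); v,u=np.mgrid[:480,:640]; d=c["depth"]
    p=np.stack([(u-c["cx"])/f*d,(v-c["cy"])/f*d,d],-1)
    return p@Rm.T+eye
def rects(P,mask,amin=80):
    n,l,s,_=cv2.connectedComponentsWithStats(mask.astype(np.uint8))
    for i in range(1,n):
        if s[i,4]<amin: continue
        q=P[l==i]; (cx,cy),(w,h),a=cv2.minAreaRect(q[:,:2].astype(np.float32))
        if w<h: w,h,a=h,w,a+90
        yield s[i,:2]+s[i,2:4]//2,np.r_[cx,cy],(w,h),(a+90)%180-90,np.median(q[:,2]),s[i,4]
E
python3 - <<'E'
from h import *
c=dict(np.load("top0.npz")); P=world(c); Z=P[...,2]
hsv=cv2.cvtColor(c["image"],cv2.COLOR_BGR2HSV)
print("table z",np.median(Z[300:330,330:400]),Z[300:330,370:400].std())
for nm,lo,hi in (("box",24,41),("slab",9,21),("wall+laid",38,55)):
    m=(Z>lo)&(Z<hi); m[:70]=0;m[345:]=0
    print(nm)
    for r in rects(P,m): 
        u,v=r[0]; print(r[0],r[1].round(1),np.round(r[2],1),round(r[3],1),round(float(r[4]),1),r[5],hsv[v,u])
from rig import bot; print(bot.tip_reach); s=bot.read_state(); print(s["tool_rot"],s["ft_force"]); print(bot.read_camera("wrist")["mount"])
E
```

```text
table z 0.3726761301523993 88.00184713867309
box
[346 125] [768.4  -9.9] [97.9 97.5] -16.5 30.3 461 [60 90 99]
[101 197] [597.3 590.1] [186.4   9.7] -0.3 32.3 198 [18 41 74]
[215 208] [567.5 310.4] [88.3 60.1] 32.8 32.3 874 [ 15 120 166]
[606 269] [ 407.2 -624.6] [166.5  10.2] 0.3 32.2 218 [20 27 57]
[456 262] [ 429.4 -268.8] [86.  62.2] 16.5 33.0 908 [ 16 120 163]
[221 289] [372.5 295.7] [86.  61.9] 9.7 32.3 904 [ 15 120 170]
[287 301] [340.3 136.4] [86.  60.2] -36.1 32.5 903 [110 160 143]
[166 300] [346.9 426.8] [86.4 62.3] 3.4 32.2 921 [ 25 160 195]
[105 311] [323.  573.7] [87.9 62. ] -44.7 32.1 934 [ 25 162 191]
[224 335] [261.4 287.9] [97.1 42.6] 89.3 32.2 400 [110 154 146]
slab
[345 125] [769.1 -12.2] [76.1 73.2] 47.2 15.6 504 [61 89 97]
[103 199] [597.1 588.5] [187.7   6. ] -0.3 14.5 132 [20 40 76]
[344 210] [556.4  -3. ] [202.  198.3] 80.0 16.1 5004 [ 17  48 180]
wall+laid
[248 155] [693.4 228.9] [75.4 73.8] 42.9 49.9 734 [ 16  31 182]
[523 179] [ 623.3 -436.8] [102.9  14.5] -34.4 49.3 129 [ 13 182  87]
[ 93 204] [577.8 589.5] [156.5  27.1] -9.5 47.0 180 [73 92 39]
[346 220] [548.7  -7.4] [209.9 209.8] -10.1 47.6 1617 [ 16  47 168]
[605 262] [ 424.  -624.9] [199.3  20.8] 4.3 46.8 284 [15 27 57]
19.0
[-5.21709601e-04  9.84215959e-01  1.76970812e-01 -7.87007717e-05] [ 0.57101195  0.69782279 -0.07811253]
[[-2.59882938e-04 -9.51975363e-01 -3.06174526e-01  7.94162694e+01]
 [ 9.99999875e-01 -1.16714919e-04 -4.85909723e-04 -6.44116073e-01]
 [ 4.26838950e-04 -3.06174614e-01  9.51975275e-01 -1.24007433e+02]
 [ 0.00000000e+00  0.00000000e+00  0.00000000e+00  1.00000000e+00]]
```

```bash
cat >> h.py <<'E'
from rig import bot
def q(deg): a=np.radians(deg)/2; return [0,np.cos(a),np.sin(a),0]
def best(deg,p):
    """tool-x direction deg or deg+180, whichever keeps the last joint nearer zero"""
    o=[(abs(j[5]),d) for d in (deg,deg+180) for j in [bot.ik(list(p),q(d))] if j is not None]
    return q(min(o)[1])
def wrist():
    s=bot.read_state(); c=bot.read_camera("wrist"); T=rot(s["tool_rot"]); M=c["mount"]
    return c, world(c,T@M[:3,:3],T@M[:3,3]+s["ee_pos"])
E
python3 - <<'E'
from h import *
p=[548,-7,240]; o=best(80,p); bot.move_to(p,o)
print(bot.read_state()["clock"],bot.read_state()["joint_positions"])
c,P=wrist(); cv2.imwrite("pics/w1.png",c["image"]); print(c["fovy"])
s=bot.read_state(); print(s["ee_pos"],s["ft_force"])
Z=P[...,2]
for lo,hi in ((9,24),(40,56),(47.2,56)):
    for r in rects(P,(Z>lo)&(Z<hi),800): print(lo,r[0],r[1].round(1),np.round(r[2],1),round(r[3],2),round(float(r[4]),2),r[5])
E
```

```text
2.3667 [-8.09521089e-02  3.03984094e-01  1.54008287e+00 -9.55046048e-05
  1.29749592e+00  9.48755878e-02]
67.47546437691824
[547.99242675  -7.76062264 240.01026207] [-0.01535464  0.22295981  0.02673444]
9 [75 83] [362.4 146.1] [103.4  49.4] -71.13 16.89 815
9 [327 187] [553.1  -1.8] [201.4 200.7] -10.12 16.41 37190
9 [556 162] [768.1  -8.4] [78.4 78.2] 33.48 16.98 4466
40 [313 195] [547.4  -5.3] [209.8 209.8] -9.98 47.37 10531
47.2 [271 269] [488.3 -57.1] [85.6 59.8] -9.95 48.74 5048
```

View pics/w1.png

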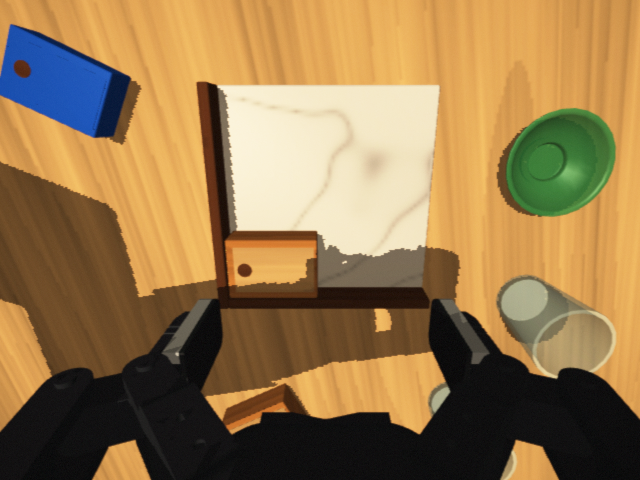

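The wrist view confirms the slab at 10° yaw and the laid box 3–4 mm short of each wall. I'll push the laid box home first.

```bash
cat >> h.py <<'E'
C=np.array([548.0,-6.3]); YAW=-10.0; A=np.array([[np.cos(np.radians(YAW)),-np.sin(np.radians(YAW))],[np.sin(np.radians(YAW)),np.cos(np.radians(YAW))]])
W=lambda x,y,z:[*(C+A@[x,y]),z]
S=lambda p:A.T@(np.asarray(p)[:2]-C)
QP=q(80)                      # push attitude: tool x along slab y
ZP=42                         # TCP height for pushing: tips ~7 above the slab
def push(axis,along,start,stop,force=4,speed=30,up=75):
    """closed fingers, from slab coordinate start to stop along -axis, at cross coordinate along"""
    pt=lambda a,z:W(a,along,z) if axis==0 else W(along,a,z)
    st=bot.read_state(); x,y=S(st["ee_pos"])
    bot.servo_line(pt(start,up),QP,speed=300); bot.servo_line(pt(start,ZP),QP,speed=200)
    hit=bot.servo_line(pt(stop,ZP),QP,speed=speed,until_force=force)
    s=bot.read_state(); f=A.T@s["ft_force"][:2]
    e=S(s["ee_pos"])[axis]
    bot.servo_line(pt(e+4,ZP),QP,speed=60); bot.servo_line(pt(e+4,up),QP,speed=300)
    print("push",axis,"hit",hit,"end",round(e,1),"f",f.round(1),"t",round(bot.read_state()["clock"],1)); return hit,e
E
python3 - <<'E'
from h import *
bot.move_gripper(0)
print(bot.read_state()["clock"])
push(0,-63,16,-4)      # finger half-thickness ~14.5: contact at about 8, home at about 5.5
push(1,-52,-14,-32)
E
```

```text
3.1833
push 0 hit True end 2.8 f [ 0.1 -0.1] t 5.2
push 1 hit True end -24.8 f [-0.8  0.3] t 6.9
```

```bash
cat >> h.py <<'E'
def look(name=None):
    c,P=wrist(); Z=P[...,2]
    if name: cv2.imwrite(name,c["image"])
    L=[r for r in rects(P,(Z>40)&(Z<56),1500)]
    L.sort(key=lambda r:-r[2][0]); r=L[0]; c0=r[1]; print("slab",c0.round(1),np.round(r[2],1),round(r[3],2))
    for r in rects(P,(Z>47.6)&(Z<56),1500): print(" top",(A.T@(r[1]-c0)).round(1),np.round(r[2],1),round(r[3]-YAW,2))
E
python3 - <<'E'
from h import *
bot.servo_line([520,-20,240],QP,speed=400); print(bot.read_state()["clock"])
look()
E
```

```text
7.4583
slab [546.6  -6. ] [210.2 209.5] 80.04
 top [-51.6 -64.8] [85.7 60.3] 0.17
```

```bash
cat >> h.py <<'E'
def pick_place(xy,deg,slot,sdeg,zg=25,lift=125):
    """sdeg: box's long way in the slab frame, degrees"""
    o=best(deg,[*xy,zg]); bot.move_gripper(85); bot.move_to([*xy,lift],o); bot.servo_line([*xy,zg],speed=200)
    bot.move_gripper(40,40); print("grip",bot.read_state()["grip_width"],bot.read_state()["grip_force"])
    bot.servo_line([*xy,lift],speed=250)
    p=W(*slot,lift); bot.move_to(p,best(sdeg+YAW,p)); bot.servo_line(W(*slot,zg+22),speed=250)
    hit=bot.servo_line(W(*slot,zg+12),speed=30,until_force=4); print("down",hit,bot.read_state()["ee_pos"][2])
    bot.move_gripper(70); z=bot.read_state()["ee_pos"][2]; bot.servo_line(W(*slot,lift-20),speed=250)
    print("t",bot.read_state()["clock"])
E
python3 - <<'E'
from h import *
pick_place([429.4,-268.8],16.5,(46,-47),90)
bot.move_gripper(0)
push(0,-58,93,28)
E
```

```text
grip 59.22490346474305 42.59092390537262
down True 41.336544622433806
t 13.4083
push 0 hit True end 64.2 f [ 0.1 -0.7] t 16.4
```

Run:
```python
from h import *
push(1,21,18,-6)
push(0,-62,70,56,speed=20)
bot.servo_line([520,-20,240],QP,speed=400); print(bot.read_state()["clock"])
look("pics/w2.png")
```

```text
push 1 hit True end 1.4 f [ 0.1 -0.1] t 18.2
push 0 hit True end 63.2 f [1.2 0.6] t 19.9
20.5333
slab [546.1  -6.9] [210.  209.7] 79.87
 top [-21.1 -50.4] [147.4  87. ] 0.05
```

View pics/w2.png

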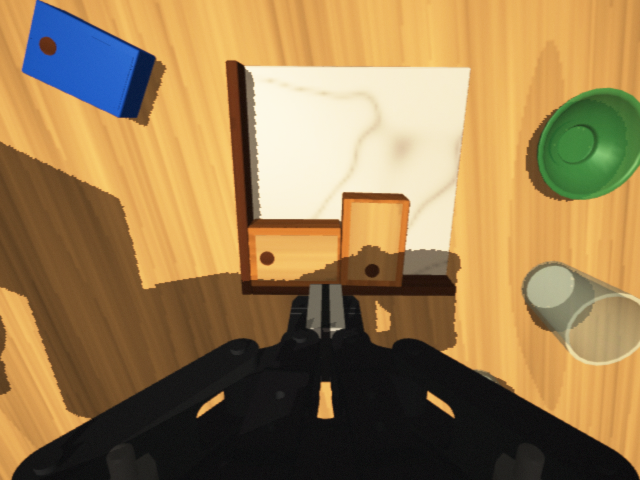

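Box b sits snug against box a and the -y wall (about (375,240) in the picture). Next is box d.

Run:
```python
from h import *
pick_place([372.5,295.7],9.7,(-39,13),90)
bot.move_gripper(0)
push(0,9,13,-32)
push(1,-65,76,54)
push(0,9,-14,-32,speed=20)
pick_place([567.5,310.4],32.8,(13,46),0)
bot.move_gripper(0)
```

```text
grip 59.268732952544305 42.51081883907318
down True 46.64858561795817
t 26.8167
push 0 hit True end -23.6 f [ 1.9 -1.1] t 29.8
push 1 hit True end 60.3 f [0.5 0.4] t 31.6
push 0 hit True end -23.9 f [0.9 0.8] t 33.4
grip 59.28196628867233 43.76938998699188
down True 41.259745176453144
t 40.75
```

Run:
```python
from h import *
push(1,13,92,54)
push(0,21,76,56)
push(1,8,66,54,speed=20)
bot.servo_line([510,-20,250],QP,speed=400); print(bot.read_state()["clock"])
look("pics/w3.png")
```

```text
push 1 hit True end 60.0 f [-0.2 -0.1] t 44.9
push 0 hit True end 66.5 f [-0.3  0.6] t 46.6
push 1 hit True end 59.3 f [ 0.6 -0.2] t 48.2
48.9
slab [545.5  -7.6] [210.3 209.8] 79.92
 top [-52.5 -22.8] [147.8  86.7] 90.25
 top [ 12.5 -22.3] [146.5  85.2] 90.09
```

View pics/w3.png

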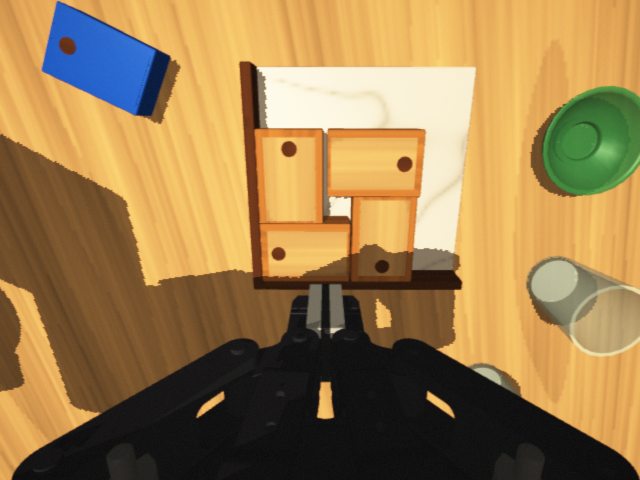

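Box c is still about 4 mm short of d (the gap at x≈325). I'll push it -x more slowly.

Run:
```python
from h import *
push(0,21,69,58,speed=12,force=4)
bot.servo_line([510,-20,250],QP,speed=400); print(bot.read_state()["clock"])
look("pics/w4.png")
```

```text
push 0 hit True end 62.1 f [ 2.  -0.4] t 51.3
51.925
slab [545.5  -7.9] [209.8 209.2] -10.19
 top [-21.5 -21.9] [147.8 146.6] -0.03
```

View pics/w4.png

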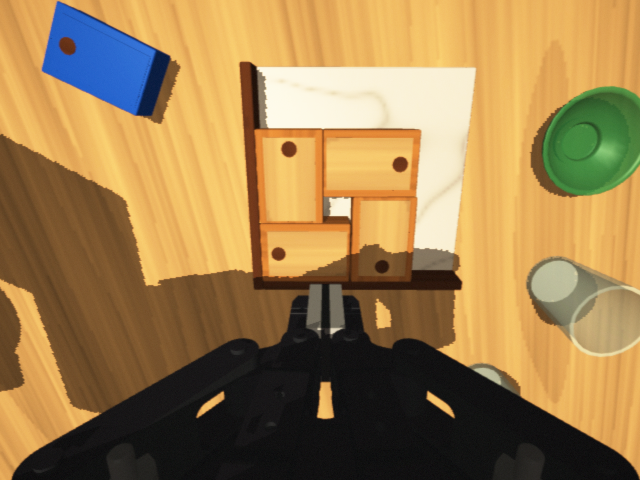

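Run:
```python
from h import *
bot.servo_line(W(-22,-60,165),QP,speed=300); print(bot.read_state()["clock"])
c,P=wrist(); Z=P[...,2]
for r in rects(P,(Z>47.6)&(Z<56),1500): print(r[1].round(1),np.round(r[2],1))
cv2.imwrite("pics/w5.png",cv2.resize(c["image"][60:380,150:550],None,fx=2,fy=1.8))
```

```text
52.4417
[520.7 -25.6] [147.6 145.7]
```

View pics/w5.png

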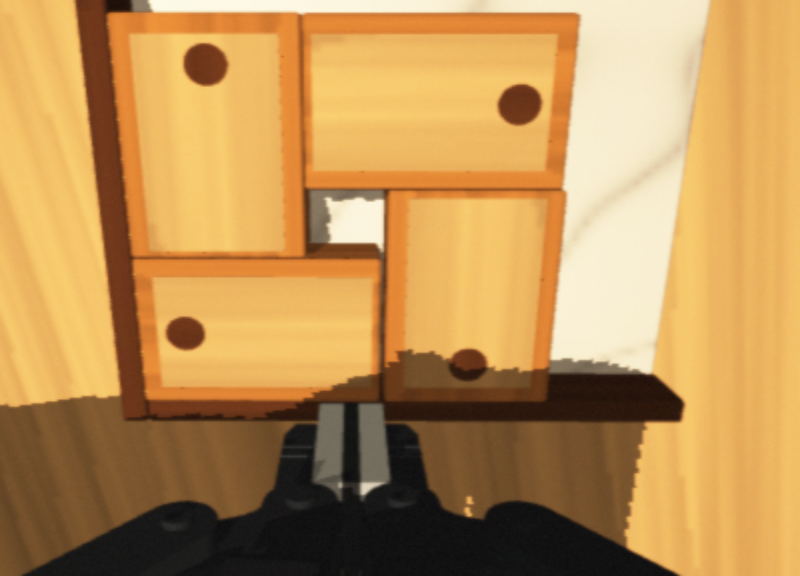

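A gap of about 1.5 mm remains between a and b (x≈382), with b's outer side 5 px proud of c's. I'll give b a gentle -x push.

Run:
```python
from h import *
bot.servo_line(W(68,-60,110),QP,speed=350)
push(0,-58,68,57,speed=14,force=4.5)
bot.servo_line(W(-22,-60,165),QP,speed=350); print(bot.read_state()["clock"])
c,P=wrist(); Z=P[...,2]
for r in rects(P,(Z>47.6)&(Z<56),1500): print(r[1].round(1),np.round(r[2],1))
cv2.imwrite("pics/w6.png",cv2.resize(c["image"][60:380,150:550],None,fx=2,fy=1.8))
```

```text
push 0 hit True end 61.8 f [ 2.7 -0.5] t 54.6
55.0833
[519.9 -25.6] [146.4 145.9]
```

View pics/w6.png

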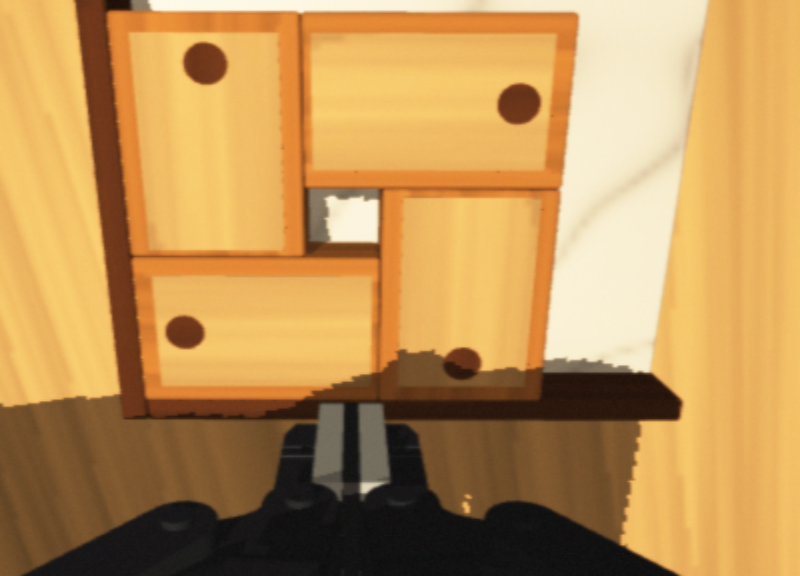

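The layer is tight now, measuring 146.4 x 145.9 mm with all seams closed, so I'm handing it in.

```bash
python3 -c "
from rig import bot
print(bot.finish_job())"
```

```text
the job is handed in; nothing more can be done
None
```

I handed in the job at about 55 s: all four boxes form the pinwheel, with no gaps visible in the last close-up and the layer measuring 146.4 × 145.9 mm against the 146 mm target; the slab may have crept about 2–3 mm by the wrist camera, which is close to its measurement error.

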